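# Hold the flask-support arm against its sprung stop

## Task

Hang the loose steel swing arm - the one with the hole in its widened end - by its eye over the upright pivot post of the mounting block, right down on its seat and lying flat. Then swing it against the sprung stop and hold the plunger about half way in with a steady push of about 10 N, never all the way in, so that a colleague can fit the wing nut: finish while still holding it there. Leave the spare arm and the beaker where they are.

Things in the scene. Friction and masses are not known exactly. Their poses are not given: they have to be found in the camera images.
- boss_centre (a point): Middle of the upright dark steel grip block (boss) on the swing arm to be fitted, 34 mm above the bar's underside. The boss is 30 mm long (arm x), 22 mm wide (arm y) and stands from 8 to 56 mm above the underside. Arm x points along the bar away from the eye, z up. The eye's axis is 85 mm away at -x, the plain end 75 mm away at +x.
- swinger: The swing arm, about 0.35 kg: a flat dark steel bar 30 mm wide and 8 mm thick, 182 mm long in all, one end widened to a 44 x 44 mm square with a hole (the eye). It lies flat on the bench. Origin at the bar's underside straight below boss_centre, same axes.
- eye (a point): Centre of the swing arm's eye, at the bar's underside: an 18 mm hole straight through the 44 x 44 x 8 mm widened end. Axes as the swing arm.
- post_seat (a point): Axis of the 12 mm upright pivot post, at the height of its seat, where the arm's underside comes to lie (20 mm above the bench). The post's tapered tip is 36 mm above this point. Block axes: z up; in the working position the arm points from the post along the block's -y; it is swung about the post towards the block's +x to meet the stop.
- mount: The fixed aluminium mounting block, base plate 170 x 205 x 12 mm; origin under the post, block axes. A black rest rail at seat height crosses under the arm 100 mm from the post (block y -100 mm, x -80 to +30 mm) and carries the arm flat as it swings. The grey stop housing takes block x 37 to 83 mm, y -153 to -117 mm, and is 46 mm high above the bench.
- nose (a point): Tip of the sprung plunger's round nose, moving with it, block axes. Fully out it lies 2.5 mm to +x and 135 mm to -y of the post axis, 4 mm above the seat. It faces the block's -x and is pushed in towards +x by the long side edge of the bar (15 mm from the bar's midline).
- plunger (a joint): Travel of the plunger in m: 0 fully out, 0.025 fully in. A plain spring of 0.8 N per mm, so half way (0.0125) is 10 N. Half way in, the bar stands square to the block: arm x along the block's -y.
- spare_centre (a point): A spare dark steel bar without any hole or widened end, 160 x 30 x 8 mm, with the same boss in its middle; this point is in the middle of the boss, 34 mm above the bench. Leave it alone.
- beaker_mid (a point): A small open glass beaker, 60 mm across and 60 mm tall, standing on the bench; this point is half-way up. Leave it alone.
Things that resemble listed ones, but are neither listed nor needed, are in the scene too. What is shaped like the swinger but orange is not meant.

How it is judged (in metres and radians):
On the way:
1. the arm's eye is over the post, down on the seat, lying flat (horizontal distance between eye and post_seat below 0.006 m and z of eye in the frame of post_seat between -0.004 and 0.004 m and angle between eye's own z axis and vertical below 0.09 rad), for 0.2 s.
At the end, for the whole second after the job is handed in: For the last second the arm's eye is on the post (axes within 6 mm, underside within 4 mm of the seat, tilt under 0.09 rad), the fingers are on the arm and it is still (under 20 mm/s), pushing the plunger with 6 to 14 N, 7.5 to 17.5 mm in (all of step 1 and contact force between swinger and plunger between 6 and 14 N and value of joint plunger between 0.0075 and 0.0175 m and linear speed of swinger below 0.02 m/s and contact force between the fingers and swinger above 1 N); the arm keeps its last pose, push and grip.
It fails at once if the plunger is pushed all the way in (value of joint plunger above 0.0235 m).
It fails at once if the spare arm is moved more than 30 mm (distance of spare_centre from where it was at the start of the episode above 0.03 m).
It fails at once if the beaker is moved more than 30 mm or tipped (distance of beaker_mid from where it was at the start of the episode above 0.03 m or angle between beaker_mid's own z axis and vertical above 0.4 rad).
It also fails if it takes over 48 s, if anything falls off the work surface, if the arm or the gripper's body presses on something with over 40 N, if the wrist force passes 120 N, or if a joint passes its speed limit or range.

## Robot

A 7-joint arm with a two-finger parallel gripper is mounted at the origin on the work surface. World frame = base frame: x ahead of the robot, y to its left, z up, the work surface at z = 0. Lengths are in mm, angles in rad, forces in N, time in s.
With the tool pointing down it reaches from about 425 to 925 mm from the base axis. Payload 6.8 kg.
Tool frame: the origin (TCP) lies at the very end of the fingers, on their centre line; the grasp point (between the pads) lies 19 mm behind it; y points along the fingers, z is the direction in which the jaws open and shut, and the axes are right-handed (so a half turn about y gives the same grasp; the last joint's range is limited). The gripper opens to 85 mm and grips with 20 to 120 N. Pads are 22 mm wide; open, the fingers measure 114 mm over their backs; the gripper's body (76 mm by 85 mm) begins 54 mm behind the grasp point. The pads swing forward as they close: fully open they stand 13 mm farther back than shut.
Start: joints at [1.204, 0.477, 0.022, 1.555, -0.011, 1.109, -0.083], TCP at [172.756, -652.536, 191.908] pointing down, gripper open.
Joint ranges: [-2.96, 2.96], [-0.34, 2.1], [-1.41, 1.46], [0.24, 2.44], [-1.37, 4.51], [0.17, 1.92], [-2.96, 2.96]. Speed limits (rad/s): [2.39, 2.39, 3.14, 3.14, 3.14, 3.14, 3.14].

## Interface

Orientations are given as a 3x3 rotation matrix whose columns are the frame's x, y, z axes.
In Python, from station import r, get_image, masks_of, tip_of gives the robot as it stands.
- The arm moves only by the shell command python3 -m jog 'ROWS' [FORCE]. ROWS is JSON, one flat list of numbers, 5 for each row, row after row: the finger opening in m, from 0 to 0.0854, then the shift along the tool's x, y, z in m, then the turn about the tool's y in degrees. A call has 1 to 12 rows; each row is the pose to reach, as a shift and turn from the pose commanded when the call began, along the tool's axes at that moment; what a row does not reach only later rows make up. A row lasts 1/12 s, in which the tool goes at most 41.7 mm and 7.16 degrees, less where a joint would pass 70% of its speed; a pose out of reach is approached as far as the arm can. A call with a gripper value outside its range is refused whole. The fingers move at their own pace and stop on an object; FORCE is the grip in N (left out, the last holds). Time passes only in rows, so rows that repeat a pose let the fingers close. It gives the time, the measured TCP pose, the force and the opening at its end, in the units of the state.
- r.observe(): the state, without advancing time (a new reading comes with each control period).
- get_image(name): name is "scene" or "top"; returns a dict with "frame" (400x640x3 uint8, red, green, blue), "mtx" (3x3 intrinsics, pixels), "distortion" ([k1, k2, p1, p2, k3] as OpenCV has them; the pictures are not rectified), "position" and "rotation" of the camera in the world. Camera axes: x right, y up, looking along -z (the intrinsics and any distortion apply to the point x, -y, -z); pixel columns grow to the right and rows downward; lengths in mm; the calibration is good to about 2 mm. A picture is of the moment at which its call begins. There is no depth.
- r.hand_in(): hands the job in, once; it reports no verdict.
Trained networks look in a picture, given as the dict that the camera call returned (one of the last four; its "shot" number tells which), for a name from the list of things; names that differ only in an ending like _2 or _b are one class to them, and where a whole thing is asked for, a point or a joint stands for the part that bears it (a point fixed in the world has none). Each returns a list of dicts, best first, with "conf" (0 to 1); they miss things now and then, are a little off and sometimes report something else, mostly with a low value. They report only what shows in the picture. A call takes as long as a camera call. They do not tell look-alikes from the thing itself.
- masks_of(picture, target): "pixels" (400x640 bool, what is visible of it).
- tip_of(picture, target): "point" ([x, y, z] in mm, in world coordinates, good to about 4 mm: a listed point, or the origin of a listed thing).
The state is a dict: "time": time; "qpos": joint angles; "joint_velocities": joint speeds; "tau": joint torques, N m; "tcp_pos": TCP position; "tcp_rot": TCP orientation; "contact_force": force on the tool from outside, world axes, zero at the start; "torque": the same for the moment, N m; "opening": finger opening in mm.
Only numpy, scipy, OpenCV 4.12 (cv2) and the standard library are available. Lean on these libraries where they do the work, as an engineer would, in place of code of your own. Each camera call takes 0.05 s, during which the arm holds its last target.

## Working session

There is one attempt and no reset: what is moved stays moved. The work goes in short steps, Python scripts to look and compute and a shell command to move; the robot and the scene stay as the last step left them, time stands still between calls to the robot, and variables do not carry over. Pictures are saved under pics/ and viewed, and the job is handed in when it is done.

```bash
ls; mkdir -p pics
python3 - <<'E'
from station import r,get_image,masks_of,tip_of
import cv2,numpy as np
s=r.observe();print({k:np.round(v,3).tolist() for k,v in s.items()})
for n in("scene","top"):
    p=get_image(n);cv2.imwrite(f"pics/{n}0.png",p["frame"][:,:,::-1])
    print(n,np.round(p["position"]),np.round(p["rotation"],2).tolist(),np.round(p["mtx"]).tolist())
    for t in("boss_centre","swinger","eye","post_seat","mount","nose","spare_centre","beaker_mid"):
        print(t,[(np.round(d["point"]).tolist(),round(d["conf"],2)) for d in tip_of(p,t)])
E
```

```text
pics
{'time': 0.0, 'qpos': [1.204, 0.478, 0.022, 1.556, -0.011, 1.109, -0.083], 'joint_velocities': [-0.0, -0.001, -0.002, -0.001, -0.002, -0.002, 0.0], 'tau': [0.0, -59.645, 1.608, -28.12, 0.012, 0.009, 0.0], 'tcp_pos': [172.532, -651.891, 190.922], 'tcp_rot': [[-0.967, -0.001, 0.256], [-0.256, 0.002, -0.967], [0.0, -1.0, -0.002]], 'contact_force': [-0.095, 0.365, 1.253], 'torque': [-0.046, -0.022, 0.01], 'opening': 85.423}
scene [1199. -232. 1012.] [[0.18, -0.78, 0.6], [0.98, 0.14, -0.12], [0.01, 0.61, 0.79]] [[467.0, 0.0, 327.0], [0.0, 467.0, 205.0], [0.0, 0.0, 1.0]]
boss_centre [([493.0, -437.0, 37.0], 0.84), ([560.0, -151.0, 33.0], 0.74), ([741.0, -201.0, 38.0], 0.69), ([189.0, -310.0, 35.0], 0.66)]
swinger [([739.0, -204.0, 1.0], 0.93), ([185.0, -314.0, -4.0], 0.79), ([493.0, -435.0, -2.0], 0.7), ([558.0, -149.0, -2.0], 0.68)]
eye [([262.0, -283.0, -1.0], 0.96), ([761.0, -280.0, -0.0], 0.94), ([580.0, -451.0, 2.0], 0.83), ([563.0, -58.0, -1.0], 0.65)]
post_seat [([520.0, 238.0, 20.0], 0.75)]
mount [([526.0, 240.0, 3.0], 0.72)]
nose [([509.0, 104.0, 23.0], 0.49)]
spare_centre [([404.0, -244.0, 33.0], 0.86)]
beaker_mid [([696.0, -10.0, 27.0], 0.91)]
top [ 414.  -72. 1085.] [[0.03, 1.0, -0.06], [-1.0, 0.03, 0.01], [0.01, 0.06, 1.0]] [[406.0, 0.0, 322.0], [0.0, 406.0, 195.0], [0.0, 0.0, 1.0]]
boss_centre [([560.0, -146.0, 38.0], 0.88), ([490.0, -434.0, 28.0], 0.81), ([186.0, -308.0, 33.0], 0.76), ([738.0, -198.0, 38.0], 0.7)]
swinger [([493.0, -434.0, 1.0], 0.95), ([558.0, -152.0, 0.0], 0.84), ([183.0, -312.0, -0.0], 0.7)]
eye [([579.0, -450.0, 3.0], 0.88), ([762.0, -282.0, -3.0], 0.73), ([264.0, -281.0, -1.0], 0.72), ([563.0, -60.0, 1.0], 0.7)]
post_seat [([522.0, 242.0, 20.0], 0.78)]
mount [([528.0, 241.0, 4.0], 0.81)]
nose [([504.0, 110.0, 26.0], 0.38)]
spare_centre [([405.0, -246.0, 35.0], 0.64), ([519.0, 241.0, 22.0], 0.21)]
beaker_mid [([705.0, -12.0, 33.0], 0.65)]
```

View pics/scene0.png

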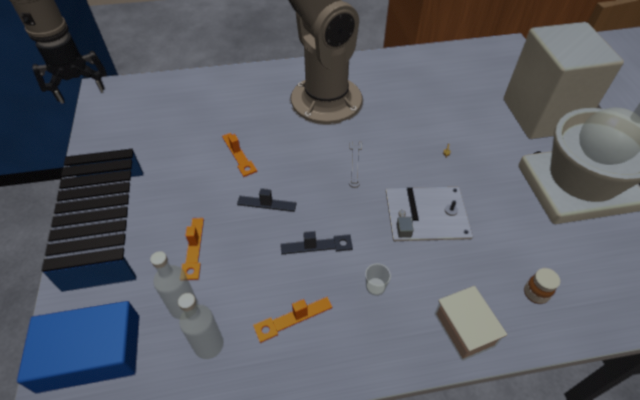

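View pics/top0.png

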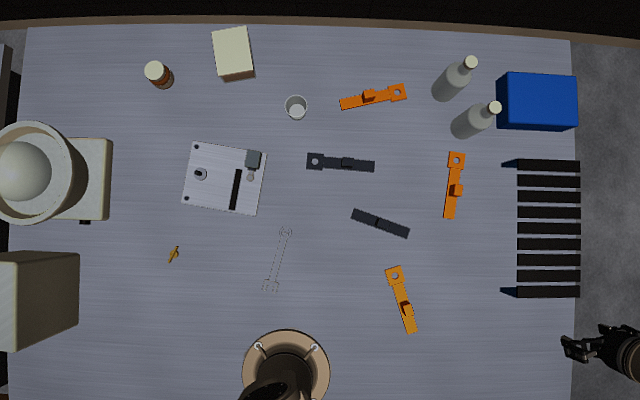

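Run:
```python
import cv2
a=cv2.imread("pics/top0.png")[130:225,170:390]
cv2.imwrite("pics/topz.png",cv2.resize(a,None,fx=3.6,fy=3.6,interpolation=cv2.INTER_CUBIC))
a=cv2.imread("pics/scene0.png")[175:265,270:480]
cv2.imwrite("pics/scenez.png",cv2.resize(a,None,fx=3.6,fy=3.6,interpolation=cv2.INTER_CUBIC))
```

```text
(no output)
```

View pics/topz.png

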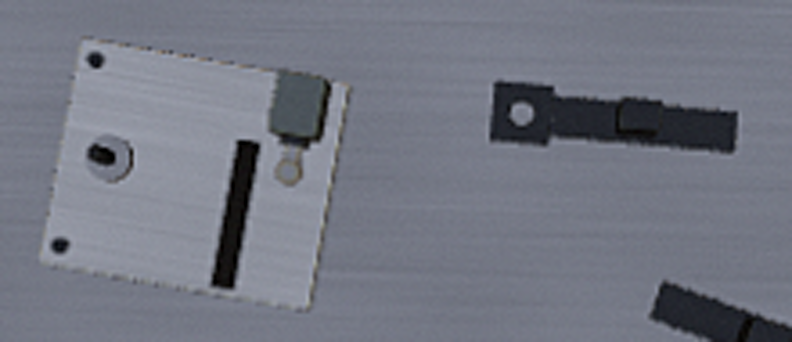

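View pics/scenez.png

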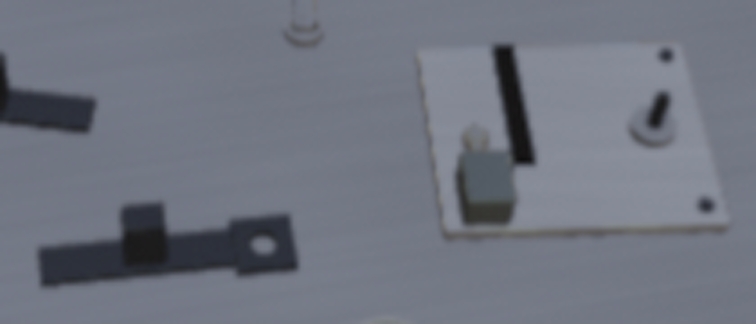

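```bash
cat > h.py <<'E'
import cv2,numpy as np
from scipy.optimize import minimize
S=8
def proj(p,P):
    P=np.atleast_2d(np.asarray(P,float))
    R=np.array(p["rotation"]);c=(P-np.array(p["position"]))@R
    c=c*[1,-1,-1]
    return cv2.projectPoints(c.reshape(-1,1,3),np.zeros(3),np.zeros(3),np.array(p["mtx"]),np.array(p["distortion"],float))[0][:,0]
def unproj(p,uv,z):
    n=cv2.undistortPoints(np.array(uv,float).reshape(-1,1,2),np.array(p["mtx"]),np.array(p["distortion"],float))[:,0]
    d=np.c_[n[:,0],-n[:,1],-np.ones(len(n))]@np.array(p["rotation"]).T
    o=np.array(p["position"]);return o+d*((z-o[2])/d[:,2])[:,None]
def box(x0,x1,y0,y1,z0,z1):return np.array([[x,y,z] for x in(x0,x1) for y in(y0,y1) for z in(z0,z1)],float)
def cyl(rad,z0,z1):
    a=np.linspace(0,2*np.pi,24,endpoint=False)
    return np.array([[rad*np.cos(t),rad*np.sin(t),z] for z in(z0,z1) for t in a])
def tf(P,x,y,yaw,z=0):
    c,s=np.cos(yaw),np.sin(yaw);return P@np.array([[c,s,0],[-s,c,0],[0,0,1]])+[x,y,z]
def render(p,parts,holes,bb):
    x0,y0,x1,y1=bb;m=np.zeros(((y1-y0)*S,(x1-x0)*S),np.uint8)
    f=lambda P:np.round(((proj(p,P)+.5-[x0,y0])*S)*16).astype(np.int32).reshape(-1,1,2)
    for P in parts: cv2.fillConvexPoly(m,cv2.convexHull(f(P)),255,shift=4)
    for P in holes: cv2.fillConvexPoly(m,cv2.convexHull(f(P)),0,shift=4)
    return cv2.resize(m,(x1-x0,y1-y0),interpolation=cv2.INTER_AREA)/255.
SW=[box(-63,75,-15,15,0,8),box(-107,-63,-22,22,0,8),box(-15,15,-11,11,8,56)]
def fit(items,x0,model):
    # items: (pic, target float mask crop, bb)
    def cost(v):
        e=0
        for p,t,bb in items:
            pa,ho=model(v);e+=((cv2.GaussianBlur(render(p,pa,ho,bb),(0,0),1)-cv2.GaussianBlur(t,(0,0),1))**2).sum()
        return e
    x0=np.array(x0,float);sx=np.array([6,6,.1][:len(x0)])
    sim=np.vstack([x0]+[x0+sx*np.eye(len(x0))[i] for i in range(len(x0))])
    q=minimize(cost,x0,method="Nelder-Mead",options=dict(initial_simplex=sim,xatol=.01,fatol=1e-3))
    return q.x,q.fun
E
python3 - <<'E'
from station import get_image
from h import *
P={n:get_image(n) for n in("scene","top")}
import pickle;pickle.dump(P,open("p0.pkl","wb"))
def dark(p,bb,th):
    g=p["frame"].max(2)[bb[1]:bb[3],bb[0]:bb[2]].astype(float)
    hi=np.median(g);lo=th
    return np.clip((hi-g)/(hi-lo),0,1)
BS={"scene":(275,225,360,258),"top":(300,145,380,178)}
items={n:(P[n],(dark(P[n],BS[n],45)>.5).astype(float),BS[n]) for n in P}
m=lambda v:([tf(b,*v) for b in SW],[])
for k in(["scene"],["top"],["scene","top"]):print("sw",k,fit([items[n] for n in k],[560,-149,-1.6],m))
# mount rail & post
for n in P:
    p=P[n];uv=proj(p,[521,240,38])[0];
    bb={"scene":(380,180,475,245),"top":(178,138,270,220)}[n]
    g=p["frame"].max(2)[bb[1]:bb[3],bb[0]:bb[2]];mk=(g<75).astype(np.uint8)
    nn,lab,st,ce=cv2.connectedComponentsWithStats(mk)
    for i in range(1,nn):
        if st[i,4]>5:print(n,i,st[i],ce[i]+[bb[0],bb[1]],unproj(p,[ce[i]+[bb[0],bb[1]]],20)[0].round(1))
E
```

```text
sw ['scene'] (array([ 559.19894369, -147.77705667,   -1.63436978]), np.float64(28.735147101967794))
sw ['top'] (array([ 559.64915431, -148.50683242,   -1.63201972]), np.float64(23.51650801586185))
sw ['scene', 'top'] (array([ 559.50956045, -148.10661233,   -1.63241291]), np.float64(53.0649807089488))
scene 1 [ 27   8  11  33 178] [412.24157303 204.42134831] [488.6 143.4  20. ]
scene 3 [70 21  6  9 33] [452.48484848 205.27272727] [510.7 248.8  20. ]
scene 4 [17 42 15 15 97] [403.4742268  232.15463918] [571.3  94.6  20. ]
top 1 [16  7  5  4 13] [196.07692308 146.30769231] [594.4 252.6  20. ]
top 3 [67 14 17 19 64] [255.421875 163.8125  ] [551.2  91.9  20. ]
top 4 [ 51  31  13  41 244] [234.91803279 189.29508197] [482.4 143.7  20. ]
top 5 [17 32  7  6 30] [198.06666667 172.8       ] [523.7 243.8  20. ]
top 9 [ 7 59  4  3 11] [186.36363636 197.90909091] [456.3 272.3  20. ]
```

Run:
```python
from h import *
import pickle;P=pickle.load(open("p0.pkl","rb"))
BR={"scene":(405,184,422,224),"top":(226,165,245,213)}
BP={"scene":(446,199,460,212),"top":(192,167,202,179)}
def mk(p,bb,th=75):
    return (p["frame"].max(2)[bb[1]:bb[3],bb[0]:bb[2]]<th).astype(float)
for w in(5,6,7):
  for z0 in(12,16):
    m=lambda v:([tf(box(-80,30,-100-w,-100+w,z0,20),*v),tf(cyl(6,20,48),*v),tf(cyl(4,48,56),*v)],[])
    for k in(["scene"],["top"],["scene","top"]):
        print(w,z0,k,fit([(P[n],mk(P[n],b[n]),b[n]) for n in k for b in(BR,BP)],[521,241,-.13],m))
m=lambda v:([tf(cyl(6,20,48),*v,0),tf(cyl(4,48,56),*v,0)],[])
for k in(["scene"],["top"],["scene","top"]):
    print("post",k,fit([(P[n],mk(P[n],BP[n]),BP[n]) for n in k],[521,241],m))
# plate corners
for n in P:
    print(n,proj(P[n],[[521,241,20],[521,241,56]]))
```

```text
5 12 ['scene'] (array([ 5.21523141e+02,  2.40618910e+02, -1.45322741e-01]), np.float64(8.186839752236626))
5 12 ['top'] (array([ 5.22455605e+02,  2.39856575e+02, -1.47844954e-01]), np.float64(11.224868737207306))
5 12 ['scene', 'top'] (array([ 5.22308806e+02,  2.40152621e+02, -1.47205926e-01]), np.float64(19.721917518482016))
5 16 ['scene'] (array([ 5.22386075e+02,  2.40213307e+02, -1.40994297e-01]), np.float64(11.394671414181555))
5 16 ['top'] (array([ 5.22406235e+02,  2.39522048e+02, -1.47337320e-01]), np.float64(15.999023853843243))
5 16 ['scene', 'top'] (array([ 5.22677313e+02,  2.39761148e+02, -1.46450262e-01]), np.float64(27.920375309024923))
6 12 ['scene'] (array([ 5.22039896e+02,  2.40424798e+02, -1.47856522e-01]), np.float64(5.827775090101953))
6 12 ['top'] (array([ 5.22445092e+02,  2.39842392e+02, -1.48868031e-01]), np.float64(3.0089965111651567))
6 12 ['scene', 'top'] (array([ 5.22393272e+02,  2.40105493e+02, -1.50200920e-01]), np.float64(9.376425994131427))
6 16 ['scene'] (array([ 5.22672011e+02,  2.40065055e+02, -1.43711630e-01]), np.float64(6.470711721755077))
6 16 ['to
[... 549 characters left out ...]
'] (array([ 5.22641003e+02,  2.39871438e+02, -1.45726288e-01]), np.float64(6.111955223237111))
7 16 ['top'] (array([ 5.22441598e+02,  2.39457432e+02, -1.47579155e-01]), np.float64(0.918487576103249))
7 16 ['scene', 'top'] (array([ 5.22620288e+02,  2.39760284e+02, -1.45554356e-01]), np.float64(7.436121396574532))
post ['scene'] (array([521.21323622, 241.08200351]), np.float64(4.574559300503278))
post ['top'] (array([522.14034885, 239.11811244]), np.float64(0.08786019579515365))
post ['scene', 'top'] (array([522.33753967, 239.91812134]), np.float64(4.987538849828748))
scene [[451.05044773 208.69414171]
 [454.07874278 200.34990593]]
top [[199.06919733 173.82909279]
 [195.07140141 172.32297455]]
```

```bash
python3 -m jog '[0.085,0,-0.04,0,0, 0.085,-0.02,-0.07,-0.016,-7, 0.085,-0.05,-0.08,-0.04,-14, 0.085,-0.08,-0.08,-0.062,-21, 0.085,-0.11,-0.08,-0.085,-28, 0.085,-0.14,-0.08,-0.108,-35, 0.085,-0.17,-0.08,-0.131,-42, 0.085,-0.2,-0.08,-0.154,-49, 0.085,-0.23,-0.08,-0.177,-56, 0.085,-0.26,-0.08,-0.2,-63, 0.085,-0.29,-0.08,-0.223,-70, 0.085,-0.32,-0.08,-0.246,-71.7]' 30
```

```text
time: 2.0
tcp_pos: [419.9, -331.4, 272.2]
tcp_rot: [[-0.055, 0.0, 0.999], [-0.999, -0.001, -0.055], [0.001, -1.0, 0.0]]
contact_force: [0.5, -0.1, 0.3]
opening: 85.0
```

```bash
python3 -m jog '[0.085,-0.03,0.015,0.02,0, 0.085,-0.06,0.035,0.04,0, 0.085,-0.09,0.055,0.06,0, 0.085,-0.115,0.075,0.08,0, 0.085,-0.14,0.095,0.096,0, 0.085,-0.165,0.115,0.112,0, 0.085,-0.18,0.135,0.122,0.3, 0.085,-0.188,0.15,0.128,0.3, 0.085,-0.191,0.16,0.1295,0.3, 0.085,-0.191,0.165,0.1295,0.3, 0.085,-0.191,0.165,0.1295,0.3, 0.085,-0.191,0.165,0.1295,0.3]' 30
python3 - <<'E'
from station import *
import cv2
a=get_image("scene")["frame"][120:280,250:470,::-1]
cv2.imwrite("pics/s1.png",cv2.resize(a,None,fx=3.5,fy=3.5))
E
```

```text
time: 3.0
tcp_pos: [559.7, -151.5, 107.4]
tcp_rot: [[-0.068, 0.0, 0.998], [-0.998, -0.001, -0.068], [0.001, -1.0, 0.0]]
contact_force: [0.1, 0.3, 0.3]
opening: 85.1
```

View pics/s1.png

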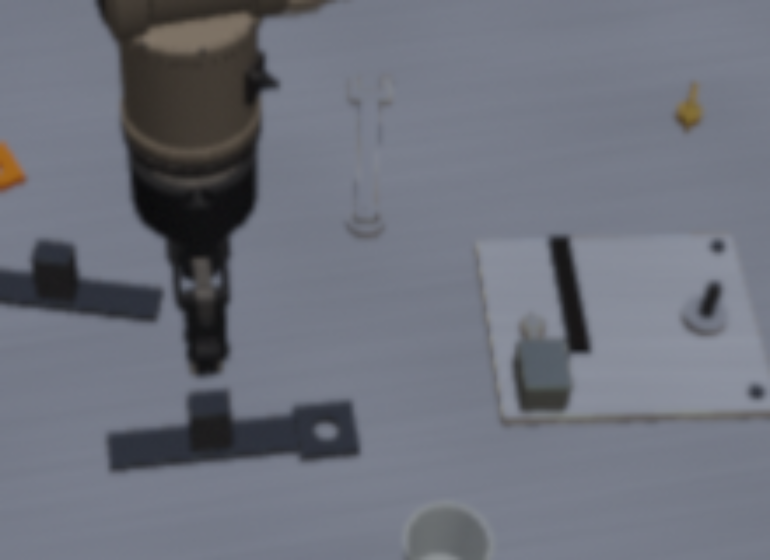

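```bash
python3 - <<'E'
from station import *
s=r.observe();print(s["tcp_pos"],s["contact_force"],s["time"],s["tcp_rot"][:,2] if hasattr(s["tcp_rot"],"shape") else s["tcp_rot"])
E
python3 -m jog '[0.085,-0.003,0.03,0,0, 0.085,-0.003,0.05,0,-0.3]'
```

```text
[ 560.03236042 -151.55335418  107.80705061] [0.9276035  0.01765306 0.12245594] 3.05 [ 0.99770048 -0.06776807  0.00111692]
time: 3.22
tcp_pos: [561.3, -148.1, 57.8]
tcp_rot: [[-0.062, 0.004, 0.998], [-0.998, -0.001, -0.062], [0.001, -1.0, 0.004]]
contact_force: [-0.1, -0.5, -1.1]
opening: 84.9
```

```bash
python3 -m jog '[0.085,0,0.015,-0.001,0, 0.085,0,0.03,-0.001,0, 0.085,0,0.041,-0.001,0, 0.085,0,0.041,-0.001,0, 0.0,0,0.041,-0.001,0, 0,0,0.041,-0.001,0, 0,0,0.041,-0.001,0, 0,0,0.041,-0.001,0, 0,0,0.041,-0.001,0, 0,0,0.041,-0.001,0, 0,0,0.041,-0.001,0]' 60
```

```text
time: 4.13
tcp_pos: [561.5, -147.8, 19.6]
tcp_rot: [[-0.061, 0.004, 0.998], [-0.998, -0.002, -0.061], [0.002, -1.0, 0.004]]
contact_force: [-5.1, -0.6, 27.0]
opening: 1.4
```

Run:
```python
from station import *
import cv2,numpy as np
for n,(y0,y1,x0,x1) in dict(scene=(150,270,250,400),top=(110,230,290,440)).items():
    a=get_image(n)["frame"][y0:y1,x0:x1,::-1]
    cv2.imwrite(f"pics/{n}2.png",cv2.resize(a,None,fx=5,fy=5,interpolation=cv2.INTER_CUBIC))
s=r.observe();print(s["tcp_pos"],s["contact_force"],s["opening"],s["torque"])
```

```text
[ 561.96207326 -147.87052013   20.16596402] [-7.18992202  0.30144981 29.94903312] 0.5197118200635445 [-0.0179761   1.51149523  0.05294158]
```

View pics/scene2.png

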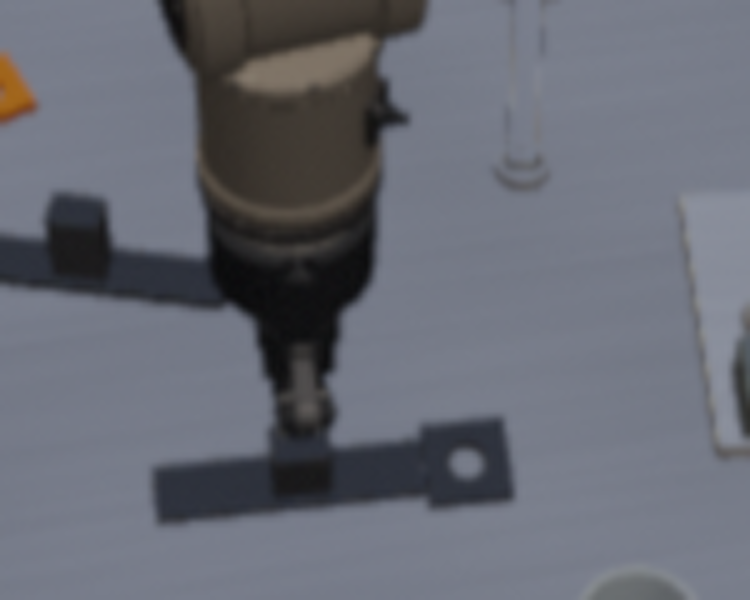

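View pics/top2.png

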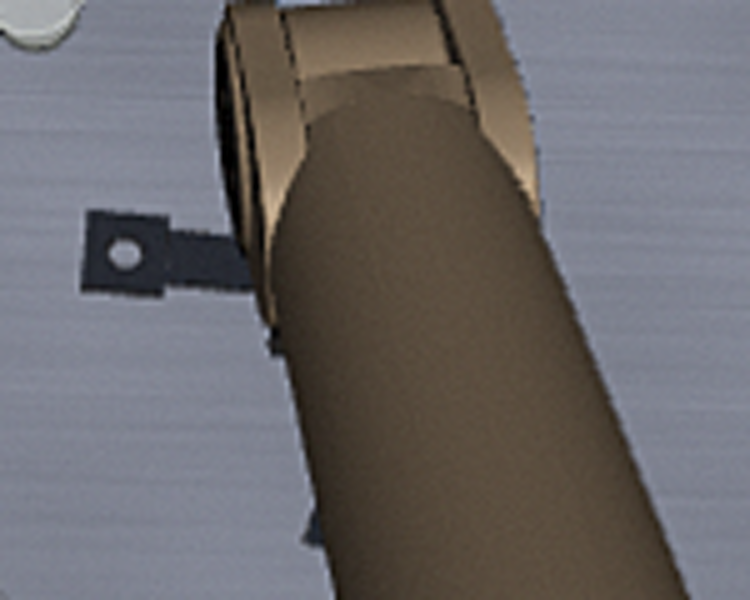

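Run:
```python
from h import *
import pickle;P=pickle.load(open("p0.pkl","rb"))
p=P["scene"]
z=np.array([.256,-.967,0])
t=np.array([172.5,-652,191])
print("start scene tcp, ±57z",proj(p,[t,t+57*z,t-57*z,t+42*z,t-42*z]).round(1).tolist())
print("start top",proj(P["top"],[t,t+57*z,t-57*z]).round(1).tolist())
t=np.array([560,-151.5,107.8]);z=np.array([.998,-.068,0])
q=proj(p,[t,t+[0,0,13],t+57*z+[0,0,13],t-57*z+[0,0,13]]);print(((q-[250,120])*3.5).round().tolist())
t=np.array([561.9,-147.8,20]);q=proj(p,[t,t+[0,0,36]]);print(((q-[250,150])*5).round().tolist())
```

```text
start scene tcp, ±57z [[91.0, 112.3], [67.5, 118.5], [113.9, 106.2], [73.8, 116.9], [107.9, 107.8]]
start top [[565.7, 327.8], [587.4, 320.9], [543.5, 334.6]]
[[201.0, 360.0], [200.0, 349.0], [208.0, 419.0], [193.0, 282.0]]
[[299.0, 467.0], [297.0, 427.0]]
```

Run:
```python
from h import *
import pickle;P=pickle.load(open("p0.pkl","rb"))
z=np.array([.256,-.967,0]);t=np.array([172.5,-652,191])
for n,(x0,y0,x1,y1) in dict(scene=(10,20,130,130),top=(530,300,640,400)).items():
    p=P[n];a=cv2.resize(p["frame"][y0:y1,x0:x1,::-1],None,fx=5,fy=5,interpolation=cv2.INTER_CUBIC)
    for dz,c in((13,(0,0,255)),(49,(0,255,0))):
        for k in(-50,0,50):
            q=(proj(p,t+[0,0,dz]+k*z)[0]+.5-[x0,y0])*5
            cv2.circle(a,tuple(int(v) for v in q),4,c,-1)
    cv2.imwrite(f"pics/st_{n}.png",a)
```

```text
(no output)
```

View pics/st_scene.png

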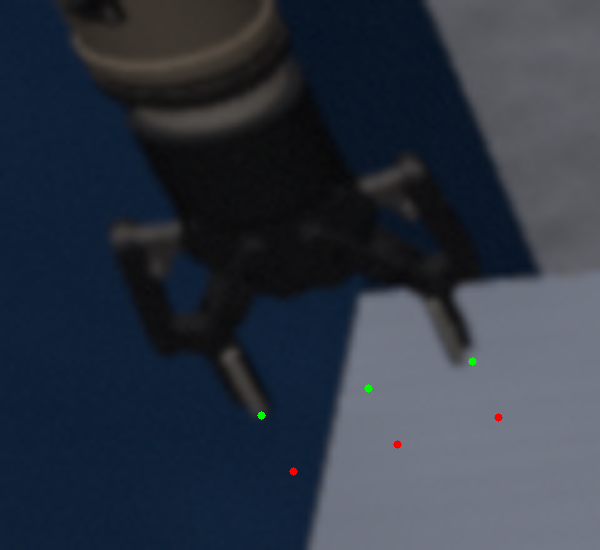

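View pics/st_top.png

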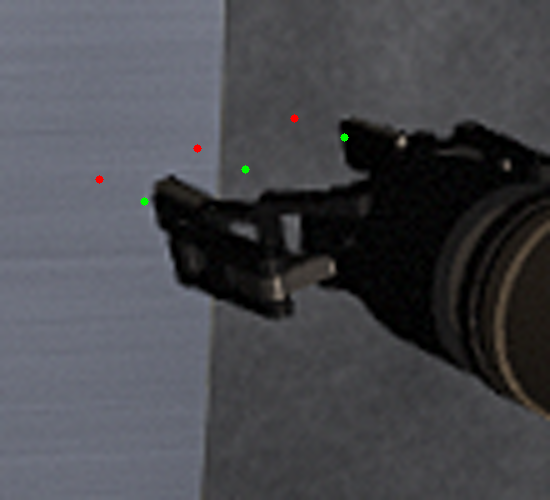

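```bash
python3 -m jog '[0.0,0,-0.03,0,0, 0.085,0,-0.055,-0.002,0, 0.085,0,-0.055,-0.002,0, 0.085,0,-0.055,-0.002,0, 0.085,0,-0.055,-0.002,0, 0.085,0,-0.055,-0.002,0, 0.085,0,-0.055,-0.002,0, 0.085,0,-0.055,-0.002,0]' 60;  python3 - <<'E'
from station import *
from h import *
s=r.observe();t=s["tcp_pos"];print(t,s["opening"],s["contact_force"]);z=np.array(s["tcp_rot"])[:,2]
p=get_image("scene");x0,y0=250,130
a=cv2.resize(p["frame"][130:270,250:400,::-1],None,fx=4,fy=4,interpolation=cv2.INTER_CUBIC)
for dz,c in((49,(0,255,0)),):
  for k in(-50,0,50):
    q=(proj(p,t+np.array([0,0,dz])+k*z)[0]+.5-[x0,y0])*4
    cv2.circle(a,tuple(int(v) for v in q),3,c,-1)
cv2.imwrite("pics/s3.png",a)
E
```

```text
time: 4.9
tcp_pos: [556.5, -146.7, 70.0]
tcp_rot: [[-0.061, -0.002, 0.998], [-0.998, 0.0, -0.061], [-0.0, -1.0, -0.002]]
contact_force: [0.6, 0.1, -1.1]
opening: 83.4
[ 556.54066096 -146.71497845   69.96762656] 83.43690904997138 [ 0.55986234  0.14307571 -1.07906227]
```

View pics/s3.png

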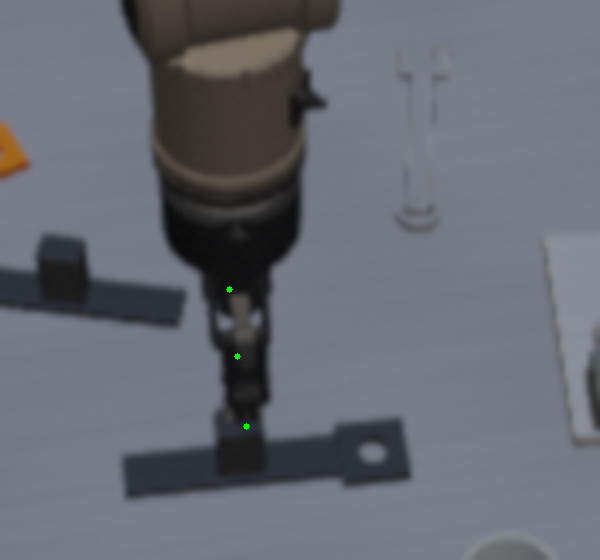

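```bash
python3 -m jog '[0.085,0.001,0.025,0.003,0, 0.085,0.001,0.05,0.003,0, 0.085,0.001,0.065,0.003,0, 0.085,0.001,0.075,0.003,0, 0.085,0.001,0.08,0.003,0, 0.085,0.001,0.08,0.003,0]' 60;  python3 - <<'E'
from station import *
from h import *
p=get_image("scene")
a=cv2.resize(p["frame"][130:270,250:400,::-1],None,fx=4,fy=4,interpolation=cv2.INTER_CUBIC)
cv2.imwrite("pics/s4.png",a)
E
```

```text
time: 5.45
tcp_pos: [559.5, -147.8, -10.1]
tcp_rot: [[-0.06, -0.002, 0.998], [-0.998, 0.001, -0.06], [-0.0, -1.0, -0.002]]
contact_force: [-0.5, -0.8, -0.0]
opening: 84.8
```

View pics/s4.png

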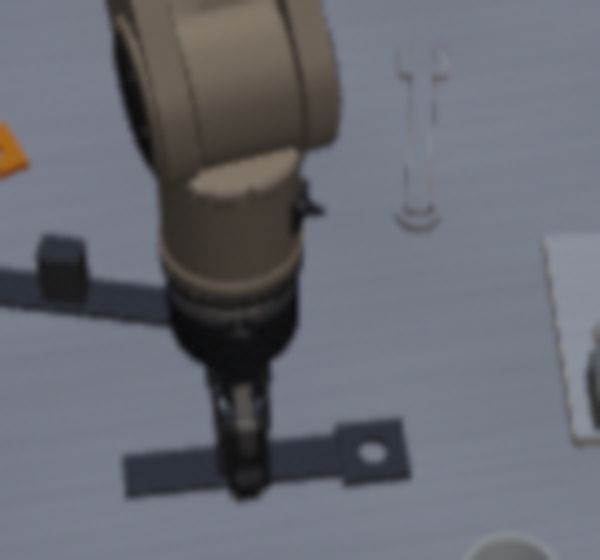

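```bash
python3 -m jog '[0.085,0,0.005,0,0, 0.085,0,0.008,0,0, 0.0,0,0.008,0,0, 0,0,0.008,0,0, 0,0,0.008,0,0, 0,0,0.008,0,0, 0,0,0.008,0,0, 0,0,0.008,0,0, 0,0,0.008,0,0, 0,0,0.008,0,0]' 80;  python3 - <<'E'
from station import *
from h import *
p=get_image("scene")
a=cv2.resize(p["frame"][130:270,250:400,::-1],None,fx=4,fy=4,interpolation=cv2.INTER_CUBIC)
cv2.imwrite("pics/s5.png",a)
E
```

```text
time: 6.33
tcp_pos: [560.3, -148.1, -16.7]
tcp_rot: [[-0.061, 0.0, 0.998], [-0.998, -0.0, -0.061], [0.0, -1.0, 0.0]]
contact_force: [-0.9, 0.3, 4.8]
opening: 20.9
```

View pics/s5.png

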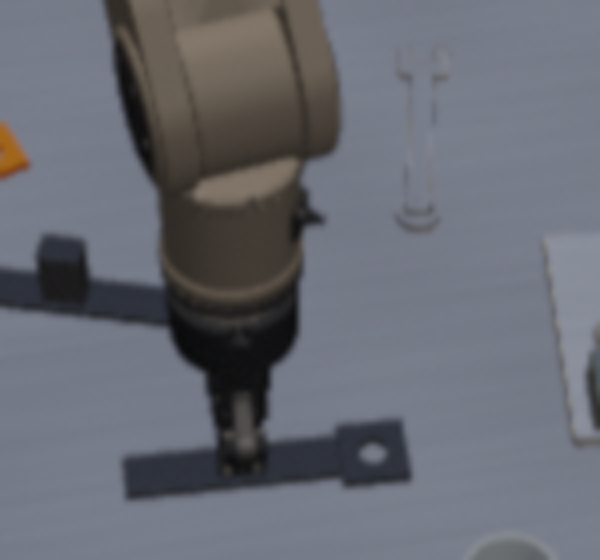

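```bash
python3 -m jog '[0,0,-0.015,0,0, 0,0,-0.035,0,0, 0,0,-0.055,0,0, 0,0,-0.07,0,0, 0,0,-0.08,0,0, 0,0,-0.085,0,0, 0,0,-0.085,0,0]' 80;  python3 - <<'E'
from station import *
from h import *
for n,(y0,y1,x0,x1) in dict(scene=(110,270,250,450),top=(110,230,290,440)).items():
    p=get_image(n)
    a=cv2.resize(p["frame"][y0:y1,x0:x1,::-1],None,fx=3.6,fy=3.6,interpolation=cv2.INTER_CUBIC)
    cv2.imwrite(f"pics/l{n}.png",a)
E
```

```text
time: 6.97
tcp_pos: [560.3, -148.2, 68.3]
tcp_rot: [[-0.061, 0.001, 0.998], [-0.998, -0.0, -0.061], [0.0, -1.0, 0.001]]
contact_force: [0.6, -0.3, -2.6]
opening: 20.8
```

View pics/lscene.png

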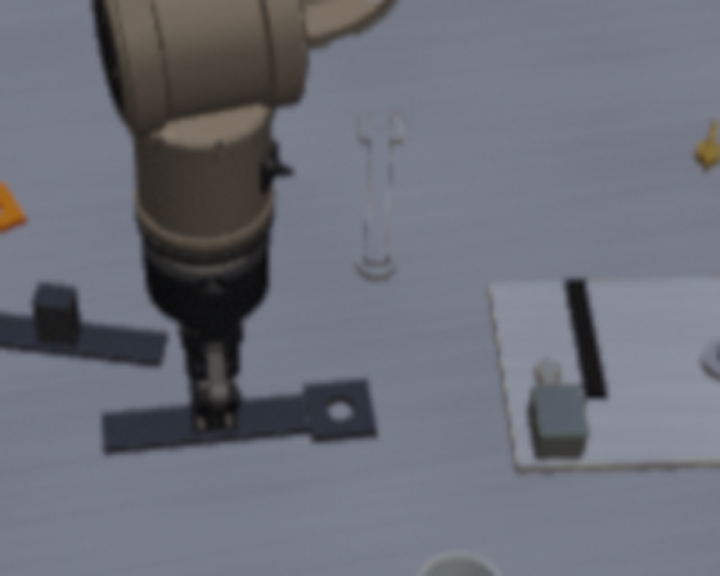

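```bash
python3 -m jog '[0,-0.01,0,-0.003,1, 0,-0.03,0,-0.008,2, 0,-0.06,0,-0.016,4, 0,-0.09,0,-0.025,5, 0,-0.12,0,-0.033,7, 0,-0.15,0,-0.041,8, 0,-0.18,0,-0.049,10, 0,-0.21,0,-0.057,11, 0,-0.24,0,-0.066,13, 0,-0.27,0,-0.074,14, 0,-0.293,0,-0.08,15, 0,-0.303,0,-0.083,15]' 80;  python3 -m jog '[0,0,0,0,0, 0,0,0,0,0, 0,0,0,0,0]'
python3 - <<'E'
from station import *
from h import *
for n,(y0,y1,x0,x1) in dict(scene=(100,250,330,500),top=(110,240,170,340)).items():
    p=get_image(n)
    a=cv2.resize(p["frame"][y0:y1,x0:x1,::-1],None,fx=4,fy=4,interpolation=cv2.INTER_CUBIC)
    cv2.imwrite(f"pics/m{n}.png",a)
    for t in("eye","post_seat"):print(n,t,[(np.round(d["point"],1).tolist(),round(d["conf"],2)) for d in tip_of(p,t)])
E
```

```text
time: 8.07
tcp_pos: [493.8, 163.8, 67.1]
tcp_rot: [[-0.313, -0.002, 0.95], [-0.95, 0.002, -0.313], [-0.001, -1.0, -0.002]]
contact_force: [-0.0, 0.7, -3.6]
opening: 21.0
time: 8.32
tcp_pos: [495.6, 157.4, 67.2]
tcp_rot: [[-0.318, -0.001, 0.948], [-0.948, -0.002, -0.318], [0.002, -1.0, -0.001]]
contact_force: [-0.6, -1.1, -3.6]
opening: 20.9
scene eye [([760.5, -283.6, -1.0], 0.85), ([519.9, 240.6, 80.2], 0.82), ([579.1, -448.9, 0.1], 0.78), ([261.1, -285.4, -1.4], 0.6)]
scene post_seat [([522.5, 237.6, 20.1], 0.64)]
top eye [([266.3, -283.6, -0.1], 0.94), ([580.6, -448.9, 4.3], 0.77), ([761.6, -284.2, -0.5], 0.66), ([500.6, 155.0, 122.5], 0.22)]
top post_seat []
```

View pics/mscene.png

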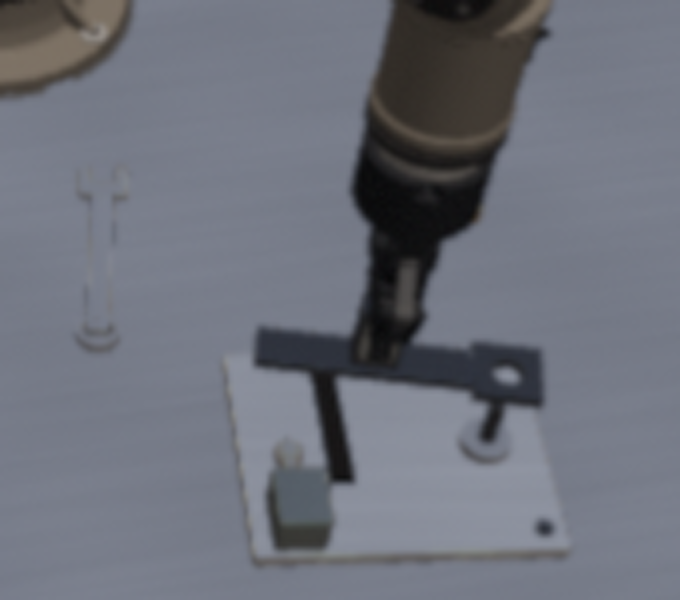

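View pics/mtop.png

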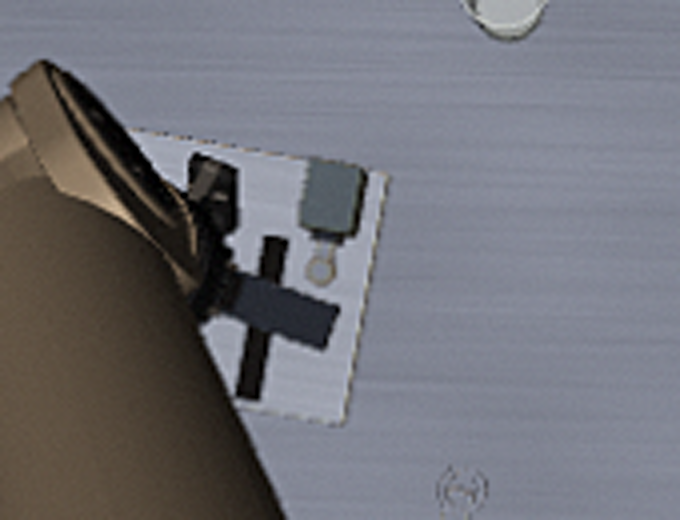

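```bash
cat > fitheld.py <<'E'
from station import *
from h import *
import sys
uz=float(sys.argv[1]);x0=[float(v) for v in sys.argv[2:5]]
P={n:get_image(n) for n in("scene","top")}
def hullbb(p,parts,g=3):
    q=np.vstack([proj(p,a) for a in parts]);return(*np.floor(q.min(0)-g).astype(int),*np.ceil(q.max(0)+g).astype(int))
B=[box(-63,75,-15,15,0,8),box(-107,-63,-22,22,0,8)]
HO=cyl(9,0,8)-[85,0,0]
a=np.linspace(0,2*np.pi,24,endpoint=False)
def mk(p,bb):
    g=p["frame"][bb[1]:bb[3],bb[0]:bb[2]].astype(float)
    return (g.max(2)<85).astype(float)
bb=hullbb(P["scene"],[tf(box(-111,-55,-24,24,0,8),*x0,uz)],1)
m=lambda v:([tf(b,*v,uz) for b in B],[])
bb2=hullbb(P["scene"],[tf(box(35,78,-16,16,0,8),*x0,uz)],2)
t1=mk(P["scene"],bb);t2=mk(P["scene"],bb2)
# fill hole: 
t1=cv2.morphologyEx(t1,cv2.MORPH_CLOSE,np.ones((5,5)))
it=[(P["scene"],t1,bb),(P["scene"],t2,bb2)]
v,f=fit(it,x0,m)
d=np.array([np.cos(v[2]),np.sin(v[2])])
print("sil boss",v.round(2),f,"eye",(v[:2]-85*d).round(2),"deg",np.degrees(v[2]))
# hole
d0=np.array([np.cos(x0[2]),np.sin(x0[2])]);e=np.array([*(np.array(x0[:2])-85*d0),uz+4]);c=proj(P["scene"],e)[0]
x,y=np.round(c).astype(int);w=7
g=P["scene"]["frame"][y-w:y+w+1,x-w:x+w+1].astype(float).max(2)
nn,lab,st,ce=cv2.connectedComponentsWithStats((g>70).astype(np.uint8))
for i in range(1,nn):
    if 4<st[i,4]<60:
        q=ce[i]+[x-w,y-w];print("hole",q,st[i,4],unproj(P["scene"],[q],uz+4)[0].round(1),unproj(P["scene"],[q],uz+8)[0].round(1))
for k,(b,t) in enumerate(((bb,t1),(bb2,t2))):
    rr=render(P["scene"],*m(v),b);im=np.hstack([t*255,rr*255,P["scene"]["frame"][b[1]:b[3],b[0]:b[2]].max(2)])
    cv2.imwrite(f"pics/fit{k}_{P['scene']['shot']}.png",cv2.resize(im,None,fx=8,fy=8,interpolation=cv2.INTER_NEAREST));print(f"pics/fit{k}_{P['scene']['shot']}.png")
E
python3 fitheld.py 83.9 495.5 157.5 -1.894; python3 -c "
from station import r;print(r.observe()['tcp_pos'])"
```

```text
sil boss [496.2  159.15  -1.9 ] 24.324249492130008 eye [523.48 239.66] deg -108.71852179246343
hole [458.05882353 186.23529412] 17 [501.3 251.5  87.9] [504.3 249.4  91.9]
hole [456.7027027  193.48648649] 37 [523.6 239.5  87.9] [526.5 237.5  91.9]
hole [450.2 199.8] 5 [540.2 216.2  87.9] [543.1 214.3  91.9]
pics/fit0_15.png
pics/fit1_15.png
[495.79246014 158.9964803   67.93218557][ WARN:0@1.897] global loadsave.cpp:1063 imwrite_ Unsupported depth image for selected encoder is fallbacked to CV_8U.
```

```bash
python3 -m jog '[0,0,0.01,-0.0012,0, 0,0,0.02,-0.0012,0, 0,0,0.025,-0.0012,0, 0,0,0.03,-0.0012,0, 0,0,0.034,-0.0012,0, 0,0,0.037,-0.0012,0, 0,0,0.037,-0.0012,0]' 80;  python3 - <<'E'
from station import *
from h import *
for n,(y0,y1,x0,x1) in dict(scene=(120,250,360,500)).items():
    p=get_image(n)
    a=cv2.resize(p["frame"][y0:y1,x0:x1,::-1],None,fx=5,fy=4.6,interpolation=cv2.INTER_CUBIC)
    cv2.imwrite(f"pics/n{n}.png",a)
E
```

```text
time: 9.3
tcp_pos: [494.1, 159.7, 30.2]
tcp_rot: [[-0.317, -0.001, 0.949], [-0.949, -0.0, -0.317], [0.001, -1.0, -0.001]]
contact_force: [-1.1, -0.4, -3.5]
opening: 21.1
```

View pics/nscene.png

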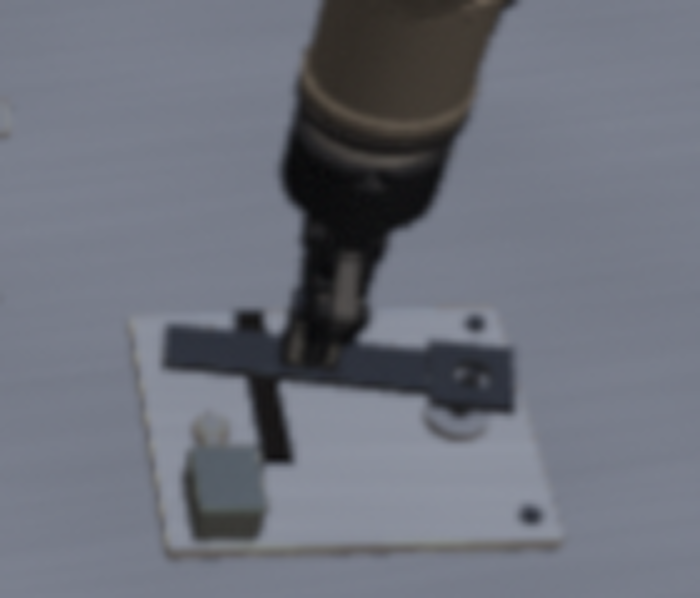

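```bash
python3 -m jog '[0,0,0.005,0,0, 0,0,0.01,0,0, 0,0,0.014,0,0, 0,0,0.018,0,0, 0,0,0.021,0,0, 0,0,0.024,0,0, 0,0,0.024,0,0]' 80
```

```text
time: 9.93
tcp_pos: [494.1, 159.7, 6.2]
tcp_rot: [[-0.317, -0.001, 0.948], [-0.948, -0.0, -0.317], [0.001, -1.0, -0.001]]
contact_force: [-0.3, 0.2, -4.6]
opening: 20.8
```

```bash
python3 -m jog '[0,0,0.001,0,0, 0,0,0.002,0,0, 0,0,0.003,0,0, 0,0,0.003,0,0]' 80;python3 - <<'E'
from station import *
from h import *
for n,(y0,y1,x0,x1) in dict(scene=(120,250,360,500)).items():
    p=get_image(n)
    a=cv2.resize(p["frame"][y0:y1,x0:x1,::-1],None,fx=5,fy=4.6,interpolation=cv2.INTER_CUBIC)
    cv2.imwrite(f"pics/o{n}.png",a)
E
```

```text
time: 10.27
tcp_pos: [494.5, 159.8, 3.9]
tcp_rot: [[-0.317, 0.0, 0.948], [-0.948, -0.0, -0.317], [0.0, -1.0, 0.0]]
contact_force: [0.1, 0.6, -3.2]
opening: 21.0
```

View pics/oscene.png

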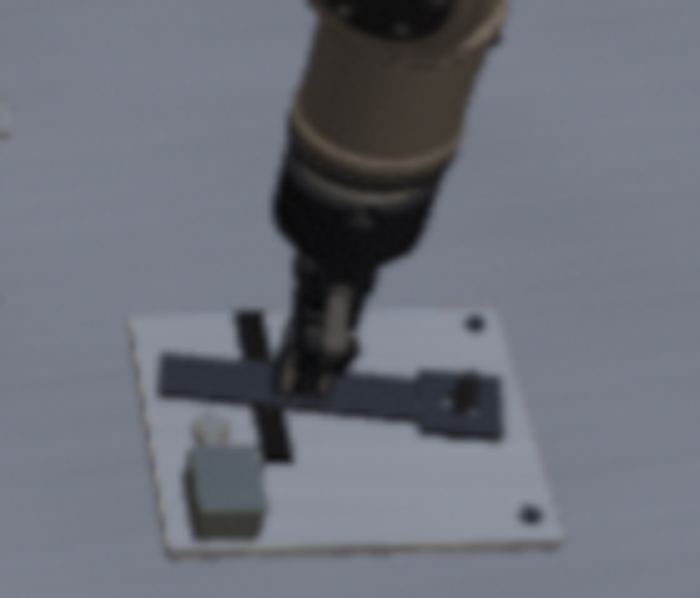

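```bash
python3 -m jog '[0,0,0.001,0,0, 0,0,0.001,0,0, 0,0,0.001,0,0]';python3 -m jog '[0,0,0.001,0,0, 0,0,0.001,0,0, 0,0,0.001,0,0]'; python3 -m jog '[0,0,0.001,0,0, 0,0,0.001,0,0, 0,0,0.001,0,0]'
```

```text
time: 10.57
tcp_pos: [494.7, 159.9, 3.2]
tcp_rot: [[-0.317, 0.0, 0.948], [-0.948, 0.0, -0.317], [-0.0, -1.0, 0.0]]
contact_force: [-1.0, -0.7, 1.9]
opening: 20.9
time: 10.82
tcp_pos: [494.7, 159.9, 3.2]
tcp_rot: [[-0.317, 0.001, 0.948], [-0.948, -0.001, -0.317], [0.0, -1.0, 0.001]]
contact_force: [-4.8, -2.5, 12.7]
opening: 20.7
time: 11.07
tcp_pos: [494.7, 159.8, 3.1]
tcp_rot: [[-0.317, 0.001, 0.948], [-0.948, -0.001, -0.317], [0.001, -1.0, 0.001]]
contact_force: [-9.0, -4.3, 25.9]
opening: 20.5
```

```bash
python3 -m jog '[0,0,-0.0017,0,0, 0,0,-0.0017,0,0, 0,0,-0.0017,0,0]'; python3 -m jog '[0,0,0,0.0018,-1.2, 0,-0.0001,0,0.0037,-2.5, 0,-0.0002,0,0.0052,-3.5, 0,-0.0002,0,0.0059,-4, 0,-0.0002,0,0.0059,-4, 0,-0.0002,0,0.0059,-4]'
```

```text
time: 11.32
tcp_pos: [494.9, 160.0, 3.2]
tcp_rot: [[-0.317, 0.001, 0.948], [-0.948, 0.0, -0.317], [-0.0, -1.0, 0.001]]
contact_force: [-2.6, -1.6, 8.7]
opening: 21.1
time: 11.82
tcp_pos: [499.1, 158.9, 3.2]
tcp_rot: [[-0.25, -0.001, 0.968], [-0.968, 0.0, -0.25], [0.0, -1.0, -0.001]]
contact_force: [-7.4, -1.0, 13.8]
opening: 21.0
```

```bash
python3 -m jog '[0,0,-0.0007,0,0, 0,0,-0.0007,0.0015,-1, 0,0,-0.0007,0.003,-2, 0,-0.0002,-0.0007,0.0045,-3, 0,-0.0002,-0.0007,0.0059,-4, 0,-0.0002,-0.0007,0.0059,-4, 0,-0.0002,-0.0007,0.0059,-4, 0,-0.0002,-0.0007,0.0059,-4]'
```

```text
time: 12.48
tcp_pos: [504.4, 157.0, 3.3]
tcp_rot: [[-0.181, -0.003, 0.983], [-0.983, -0.0, -0.181], [0.001, -1.0, -0.002]]
contact_force: [-8.3, -0.7, 8.8]
opening: 21.1
```

Run:
```python
from station import *
from h import *
for n,(y0,y1,x0,x1) in dict(scene=(120,250,360,500),top=(110,240,170,340)).items():
    p=get_image(n)
    a=cv2.resize(p["frame"][y0:y1,x0:x1,::-1],None,fx=4.6,fy=4.6,interpolation=cv2.INTER_CUBIC)
    cv2.imwrite(f"pics/q{n}.png",a)
    print([(d["point"],d["conf"]) for d in tip_of(p,"nose")])
s=r.observe();print(s["contact_force"],s["torque"])
```

```text
[([515.9, 103.4, 23.4], 0.42)]
[([507.6, 110.1, 26.1], 0.57)]
[-7.16571273  0.6118511   8.36139058] [ 0.12498869  1.6150926  -0.20895064]
```

View pics/qscene.png

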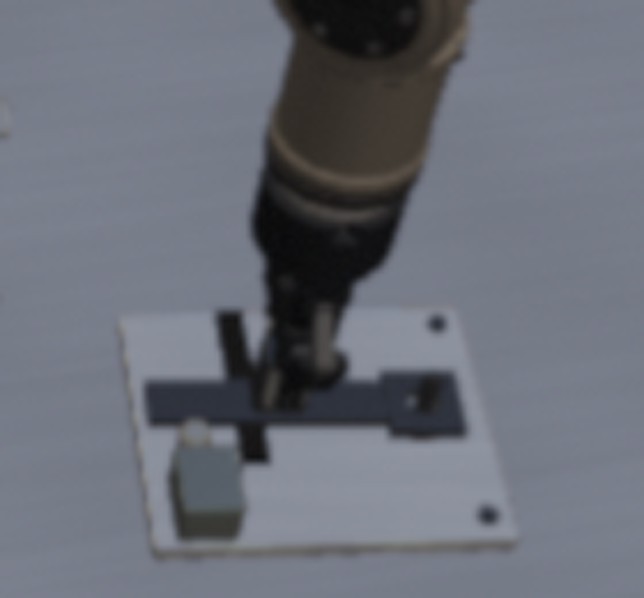

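View pics/qtop.png

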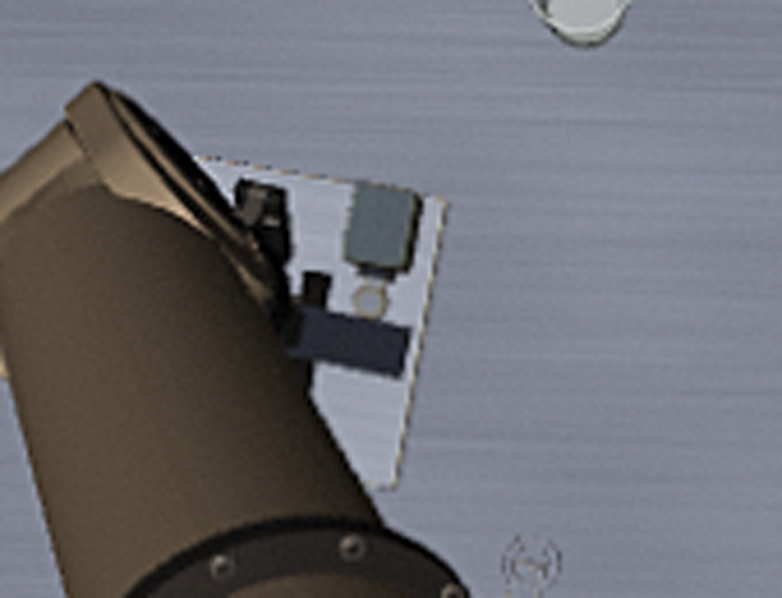

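```bash
python3 -m jog '[0,0,-0.0003,0.001,-0.5, 0,0,-0.0003,0.002,-1, 0,0,-0.0003,0.003,-1.5, 0,0,-0.0003,0.004,-1.9, 0,0,-0.0003,0.005,-1.9, 0,0,-0.0003,0.005,-1.9, 0,0,-0.0003,0.005,-1.9, 0,0,-0.0003,0.005,-1.9]'
python3 - <<'E'
from station import *
from h import *
for n,(y0,y1,x0,x1) in dict(scene=(170,240,370,490),top=(130,210,210,310)).items():
    p=get_image(n)
    a=cv2.resize(p["frame"][y0:y1,x0:x1,::-1],None,fx=6,fy=6,interpolation=cv2.INTER_CUBIC)
    cv2.imwrite(f"pics/r{n}.png",a)
    print([(d["point"],d["conf"]) for d in tip_of(p,"nose")])
s=r.observe();print(s["contact_force"],s["torque"],s["tcp_pos"])
E
```

```text
time: 13.35
tcp_pos: [506.5, 156.2, 3.3]
tcp_rot: [[-0.148, -0.007, 0.989], [-0.989, -0.001, -0.148], [0.003, -1.0, -0.007]]
contact_force: [-14.1, 0.4, 15.7]
opening: 20.9
[([516.6, 99.9, 23.8], 0.44)]
[([513.5, 108.7, 25.6], 0.39)]
[-15.35141214  -0.42305272  15.90340571] [ 0.47102593  3.33296963 -0.47358994] [506.43483434 156.17981752   3.2591696 ]
```

View pics/rscene.png

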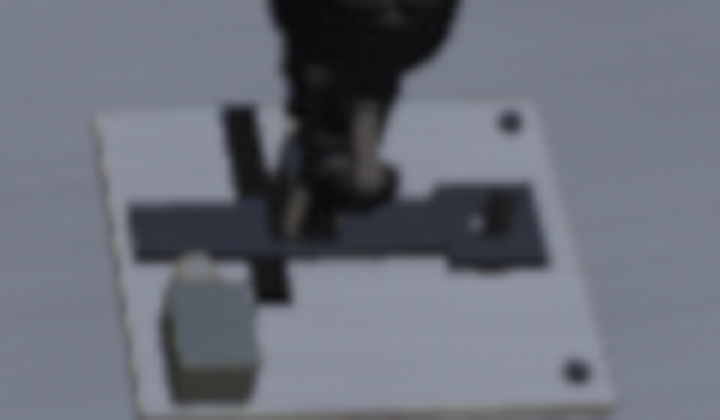

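View pics/rtop.png

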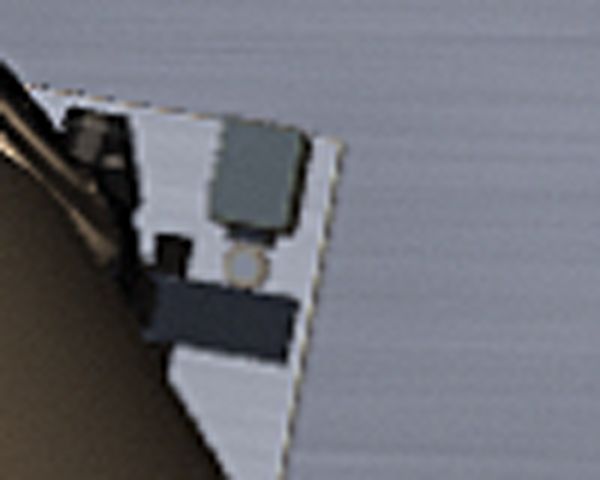

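```bash
cat > meas.py <<'E'
from station import *
from h import *
import sys
s=r.observe();R=np.array(s["tcp_rot"]);yaw=np.arctan2(R[1,0],R[0,0])
P={n:get_image(n) for n in("scene","top")}
x0=np.array(s["tcp_pos"][:2])
post=np.array([522.3,240.0]);th=-.148
bx=np.array([np.cos(th),np.sin(th)]);by=np.array([-np.sin(th),np.cos(th)])
def hullbb(p,parts,g=3):
    q=np.vstack([proj(p,a) for a in parts]);return(*np.floor(q.min(0)-g).astype(int),*np.ceil(q.max(0)+g).astype(int))
its={}
for n in P:
    # part of bar beyond rail: local x 25..75
    bb=hullbb(P[n],[tf(box(28,75,-15,15,0,8),*x0,yaw,20)],2)
    f=P[n]["frame"][bb[1]:bb[3],bb[0]:bb[2]].astype(int)
    its[n]=(f.max(2)<85,bb)
B=box(-63,75,-15,15,0,8)
for k in(["scene"],["top"],["scene","top"]):
    it=[]
    # restrict comparison to region of bar outer part via window mask
    def mod(v):return [tf(B,v[0],v[1],yaw,20)],[]
    def cost(v):
        e=0
        for n in k:
            t,bb=its[n];w=render(P[n],[tf(box(30,83,-23,23,0,8),*x0,yaw,20)],[],bb)
            e+=(w*(render(P[n],*mod(v),bb)-t)**2).sum()
        return e
    q=minimize(cost,x0,method="Nelder-Mead",options=dict(initial_simplex=[x0,x0+[5,0],x0+[0,5]],xatol=.02,fatol=1e-3))
    v=q.x;a=np.array([np.cos(yaw),np.sin(yaw)]);ay=np.array([-a[1],a[0]])
    # edge at block y=-135
    e0=v+15*ay-post;X=e0@bx;Y=e0@by;sx=a@bx;sy=a@by;t=(-135-Y)/sy
    print(k,"boss",v.round(1),"edge x@-135",round(X+t*sx,2),"travel",round(X+t*sx-2.5,2),"cost",round(q.fun,1),"eye-post blk",((v-85*a-post)@bx).round(1),((v-85*a-post)@by).round(1))
print("yaw",np.degrees(yaw),"tcp",s["tcp_pos"],"F",s["contact_force"])
E
python3 meas.py
```

```text
['scene'] boss [506.7 159.8] edge x@-135 11.34 travel 8.84 cost 23.1 eye-post blk -3.5 3.4
['top'] boss [507.2 156.8] edge x@-135 12.34 travel 9.84 cost 8.8 eye-post blk -2.5 0.4
['scene', 'top'] boss [507. 158.] edge x@-135 11.89 travel 9.39 cost 39.7 eye-post blk -3.0 1.6
yaw -98.53464700811718 tcp [506.43483434 156.17981752   3.2591696 ] F [-15.35141214  -0.42305272  15.90340571]
```

```bash
python3 -m jog '[0,0,-0.0008,0.001,0, 0,0,-0.0008,0.002,-0.2, 0,0,-0.0008,0.003,-0.3, 0,0,-0.0008,0.0035,-0.3, 0,0,-0.0008,0.0035,-0.3, 0,0,-0.0008,0.0035,-0.3, 0,0,-0.0008,0.0035,-0.3]'; python3 meas.py
python3 - <<'E'
from station import *
for n in("scene","top"):
    p=get_image(n);print([(d["point"],d["conf"]) for d in tip_of(p,"nose")])
E
```

```text
time: 14.23
tcp_pos: [508.2, 155.7, 3.3]
tcp_rot: [[-0.142, -0.01, 0.99], [-0.99, -0.002, -0.142], [0.003, -1.0, -0.01]]
contact_force: [-16.8, 1.6, 11.8]
opening: 21.0
['scene'] boss [506.2 159.3] edge x@-135 11.22 travel 8.72 cost 27.8 eye-post blk -4.5 2.8
['top'] boss [509.3 156.4] edge x@-135 14.69 travel 12.19 cost 9.3 eye-post blk -1.0 0.4
['scene', 'top'] boss [509.4 157.6] edge x@-135 14.65 travel 12.15 cost 41.4 eye-post blk -1.1 1.6
yaw -98.18556581770498 tcp [508.16262283 155.71831172   3.34868355] F [-16.75577318   1.61525546  11.77857404]
[([520.8, 103.0, 26.1], 0.5)]
[([515.5, 110.0, 22.0], 0.38)]
```

```bash
python3 -m jog '[0,0,-0.0004,0,0, 0,0,-0.0007,0,0, 0,0,-0.0007,0,0, 0,0,-0.0007,0,0, 0,0,-0.0007,0,0]'; python3 meas.py
python3 - <<'E'
from station import *
from h import *
for n,(y0,y1,x0,x1) in dict(scene=(170,240,370,490),top=(130,210,210,310)).items():
    p=get_image(n);print([(d["point"],d["conf"]) for d in tip_of(p,"nose")])
    a=cv2.resize(p["frame"][y0:y1,x0:x1,::-1],None,fx=6,fy=6,interpolation=cv2.INTER_CUBIC)
    cv2.imwrite(f"pics/t{n}.png",a)
E
```

```text
time: 14.95
tcp_pos: [508.9, 155.6, 3.4]
tcp_rot: [[-0.142, -0.009, 0.99], [-0.99, -0.001, -0.142], [0.003, -1.0, -0.009]]
contact_force: [-12.1, 1.3, 3.0]
opening: 21.2
['scene'] boss [506.6 159.9] edge x@-135 11.57 travel 9.07 cost 26.6 eye-post blk -4.2 3.4
['top'] boss [509.6 156.3] edge x@-135 15.08 travel 12.58 cost 9.0 eye-post blk -0.6 0.4
['scene', 'top'] boss [509.6 157.5] edge x@-135 14.9 travel 12.4 cost 38.6 eye-post blk -0.8 1.6
yaw -98.17877146169354 tcp [508.87837675 155.63715557   3.4212214 ] F [-12.08866266   1.3320001    3.04654042]
[([518.5, 101.4, 26.4], 0.6)]
[([515.7, 106.4, 21.7], 0.54)]
```

View pics/tscene.png

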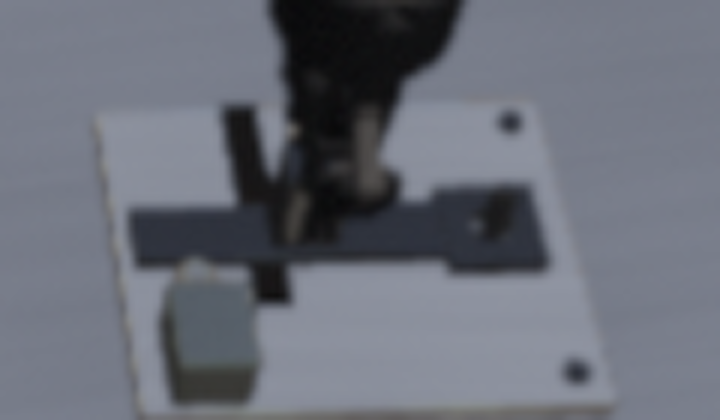

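View pics/ttop.png

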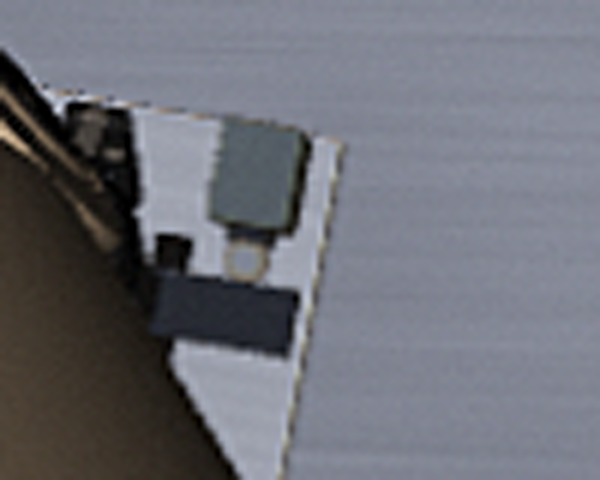

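```bash
python3 -m jog '[0,0,0,0,0, 0,0,0,0,0, 0,0,0,0,0, 0,0,0,0,0, 0,0,0,0,0, 0,0,0,0,0]'
python3 - <<'E'
from station import *
s=r.observe();print(s["contact_force"],s["tcp_pos"],s["joint_velocities"].round(3))
print(r.hand_in())
E
```

```text
time: 15.75
tcp_pos: [508.9, 155.6, 3.4]
tcp_rot: [[-0.142, -0.009, 0.99], [-0.99, -0.001, -0.142], [0.003, -1.0, -0.009]]
contact_force: [-11.8, 2.4, 2.8]
opening: 21.0
[-11.8136384    2.39642157   2.75642294] [508.87119974 155.64593062   3.41504853] [-0.001  0.001 -0.001 -0.    -0.    -0.     0.002]
the job is handed in; nothing more can be done
None
```

I gripped the dark swing arm by its boss, lowered its eye over the post until it met the seat, and swung it about 10° against the stop. I handed in at about 15.8 s, with the arm still gripped and held there.

**Last checks**
- **Seating:** the arm was firmly down on its seat before the swing. The hand was still pressing down with about 3 N at the end, with tool tilt about 0.01 rad. The pictures show the post through the eye.
- **Eye position:** the top camera, and the fit of both cameras together, put the eye within about 2 mm of the post axis.
- **Plunger travel:** the top camera gave 12.6 mm and the fit of both cameras 12.4 mm. The networks' nose positions had moved about 9.5 mm and 11.7 mm.
- **Push:** the sideways force on the hand was about 12 N. I put about 10 N of that on the spring and the rest on friction. The joints had stopped moving and the finger opening was 21 mm on the 22 mm boss.

**Failed or disagreed**
- **First grasp missed:** the reported tool height read about 36 mm lower than the fingertips in the pictures. The fingers shut on top of the boss and pressed it with about 30 N. I corrected for the offset and grasped again.
- **Scene camera alone:** at the end it fitted the arm at 9.1 mm of travel, with the eye about 5 mm off the post. I trusted it less because its fit was poorer, and 9.1 mm would still be within the limits.
- **Spare arm and beaker:** I kept clear of both and saw no contact with either, but did not measure their positions again at the end.

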